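# Unstack the handed-in devices onto their repair pads

## Robot

A 7-joint arm with a two-finger parallel gripper is mounted at the origin on the work surface. World frame = base frame: x ahead of the robot, y to its left, z up, the work surface at z = 0. Lengths are in m, angles in rad, forces in N, time in s.
With the tool pointing down it reaches from about 0.4 to 0.875 m from the base axis. Payload 19.3 kg.
Tool frame: the origin (TCP) lies between the finger pads; the fingertips stand bot.tcp_to_tips ahead of it and the grasp point (between the pads) is the TCP (bot.tcp_to_tips is the distance from the TCP to the fingertips, in m); z points along the fingers, y is the line along which they close (so a half turn about z gives the same grasp; the last joint's range is limited). The gripper opens to 85 mm and grips with 20 to 120 N. Pads are 22 mm wide; open, the fingers measure 114 mm over their backs; the gripper's body (76 mm by 85 mm) begins 54 mm behind the grasp point. The pads swing forward as they close: fully open they stand 13 mm farther back than shut.
Start: joints at [-1.178, 0.521, -0.036, 1.599, 0.021, 1.021, -0.113], TCP at [0.279, 0.559, 0.25] pointing down, gripper open.
Joint ranges: [-2.91, 2.91], [-0.3, 2.13], [-1.5, 1.42], [0.17, 2.43], [-1.26, 4.41], [0.16, 1.93], [-2.52, 2.52]. Speed limits (rad/s): [1.89, 1.89, 2.39, 2.39, 3.01, 3.01, 3.01].

## Interface

Orientations are given as [roll, pitch, yaw] about the fixed x, y, z axes, in that order (R = Rz(yaw) Ry(pitch) Rx(roll)).
In Python, from workcell import telemetry, grab_frame, bot gives the robot as it stands. The module is installed in compiled form; this text tells all that it offers.
- The arm moves only by the shell command python3 -m crank 'ROWS' [FORCE]. ROWS is text: rows parted by semicolons, each of 7 numbers parted by spaces: the finger opening in m, from 0 to 0.0854, then the shift along the tool's x, y, z in m, then the turn, a rotation vector about the tool's x, y, z in degrees. A call has exactly 8 rows; each row shifts and turns the commanded pose from where the row before left it, along the tool's axes as they then stand; what a row does not reach is not made up. A row lasts 1/12 s, in which the tool goes at most 41.7 mm and 7.16 degrees, less where a joint would pass 70% of its speed; a pose out of reach is approached as far as the arm can. A call with a gripper value outside its range is refused whole. The fingers move at their own pace and stop on an object; FORCE is the grip in N (left out, the last holds). Time passes only in rows, so rows that do not move let the fingers close, or fill a call up. It gives the time, the measured TCP pose, the force, the opening and the grip force at its end, in the units of the state.
- telemetry.observe(): the state, without advancing time (a new reading comes with each control period).
- grab_frame(name): name is "scene" or "top" or "wrist"; returns a dict with "pixels" (420x560x3 uint8, red, green, blue), "depth" (420x560 float32, m along the optical axis (not along the pixel's ray), 0 where there is no reading), "vertical_fov" (degrees; the focal length in pixels is half the picture's height over the tangent of half this angle, whatever the lens; pixels are square), "cx", "cy" (the principal point, pixels), "R" (3x3) and "t" (3): a world point X has camera coordinates R X + t; the wrist camera has in their place "hand_eye" (4x4, takes a point from camera to tool coordinates, whose origin is the TCP and whose axes are the flange's). Camera axes: x right, y down, z forward; pixel columns grow to the right and rows downward; lengths in m; the calibration is good to about 2 mm. A picture is of the moment at which its call begins: read the wrist's pose just before it.
- bot.job_done(): hands the job in; it is judged then, once.
The state is a dict: "clock": time; "qpos": joint angles; "qd": joint speeds; "joint_efforts": joint torques, N m; "position": TCP position; "tool_rot": TCP orientation; "force": force on the tool from outside, world axes, zero at the start; "moment": the same for the moment, N m; "grip_width": finger opening in m; "finger_force": force on a finger pad.
Only numpy, scipy, OpenCV 4.12 (cv2) and the standard library are available. Lean on these libraries where they do the work, as an engineer would, in place of code of your own. Each camera call takes 0.05 s, during which the arm holds its last target. There are 200 camera calls.

## Task

Take the stack of handed-in devices apart and lay each one, face up, on the pad made for it: the large phone, the small phone, the earbud case and the round watch each inside the outline of its own shape and size, lying flat and lengthwise along its pad. Set them down gently, without dropping any, and leave the screwdriver and the black pry stick that lie between the pads where they are.

Things in the scene. Friction and masses are not known exactly. Their poses are not given: they have to be found in the camera images.
- large_phone: Large black phone in a sturdy shell, screen up, 152 x 66 x 14 mm, 0.24 kg; the bottom of the stack, lying on the table. Origin: centre of its underside; x along its length, y across its width, z up. The stack's yaw is within 0.2 rad of the world's x at the start; stack and pads share five places in a row along y, about 185 mm apart, in any order
- small_phone: Small phone with a bare aluminium edge and dark screen up, 124 x 56 x 11 mm, 0.14 kg; lies on the large phone, within 0.1 rad of its direction. Origin: centre of its underside; x along its length, y across its width, z up
- earbud_case: White plastic earbud case, a closed box with rounded edges, 58 x 46 x 24 mm, 0.055 kg; lies on the small phone towards one end, its length along the phone's. Origin: centre of its underside; x along its length, y across, z up
- watch_head: Strapless round watch, a steel disc with a dark glass face up, 40 mm across, 12 mm thick, 0.045 kg; lies on the small phone towards the other end, about 14 mm from the earbud case, so grip it across the phone. Origin: centre of its underside, z up
- large_phone_pad: Fixed light-grey pad of the large phone: plate 196 x 84 x 6 mm with a darker flush rectangular outline 7 mm larger all round than the large phone. Two black pins at each end, 6 mm across, 14 mm high from the table, start 13 mm beyond the centred large phone; long sides open. Origin: centre of the underside, on the table; x along its length, within 0.2 rad of world x, z up. The large phone goes over the origin, 6 mm up
- small_phone_pad: Fixed light-grey pad of the small phone: plate 168 x 74 x 6 mm with a darker flush rectangular outline 7 mm larger all round than the small phone. Two black pins at each end, 6 mm across, 14 mm high from the table, start 13 mm beyond the centred small phone; long sides open. Origin: centre of the underside, on the table; x along its length, within 0.2 rad of world x, z up. The small phone goes over the origin, 6 mm up
- earbud_pad: Fixed light-grey pad of the earbud case: plate 102 x 64 x 6 mm with a darker flush rectangular outline 7 mm larger all round than the earbud case. Two black pins at each end, 6 mm across, 14 mm high from the table, start 13 mm beyond the centred earbud case; long sides open. Origin: centre of the underside, on the table; x along its length, within 0.2 rad of world x, z up. The earbud case goes over the origin, 6 mm up
- watch_pad: Fixed light-grey pad of the watch: plate 84 x 58 x 6 mm with a darker flush round outline 7 mm larger all round than the watch. Two black pins at each end, 6 mm across, 14 mm high from the table, start 13 mm beyond the centred watch; long sides open. Origin: centre of the underside, on the table; x along its length, within 0.2 rad of world x, z up. The watch goes over the origin, 6 mm up
- screwdriver: Loose red screwdriver, handle 85 x 10 x 10 mm and a thin steel blade, 150 mm overall, lying along x on the table in one of the gaps between two places; to be left alone. Origin: 75 mm from either end, on the table, x towards the blade tip
- spudger: Loose flat black plastic pry stick, 138 x 9 x 6 mm, lying along x on the table in another gap; to be left alone. Tweezers and a small brush, no higher than 8 mm, lie in the two remaining gaps. Origin: 55 mm from its thick end, on the table, x towards its thin end
Not all that is in view belongs to the job. What is shaped like the watch_head but orange, purple or yellow is not meant.

How it is judged:
By the outcome, as a careful person would: the job done as asked, in the order asked, and still so for the second after the job is handed in, with the robot touching nothing.
It also fails if it takes over 115 s, if anything falls off the work surface, if the arm or the gripper's body presses on something with over 40 N, if the wrist force passes 120 N, or if a joint passes its speed limit or range.

## Working session

There is one attempt and no reset: what is moved stays moved. The work goes in short steps, Python scripts to look and compute and a shell command to move; the robot and the scene stay as the last step left them, time stands still between calls to the robot, and variables do not carry over. Pictures are saved under pics/ and viewed, at most 14 in all, crops included, and the job is handed in when it is done.

```bash
mkdir -p pics; ls; python3 - <<'E'
from workcell import telemetry, grab_frame, bot
import cv2,numpy as np
print(telemetry.observe(), bot.tcp_to_tips)
for n in("top","scene"):
    f=grab_frame(n); cv2.imwrite(f"pics/{n}0.png",f["pixels"][:,:,::-1]); print(n,f["R"],f["t"],f["vertical_fov"],f["cx"],f["cy"])
    np.savez(f"{n}0.npz",**f)
E
```

```text
pics
{'clock': 0.0, 'qpos': array([-1.17817948,  0.52199587, -0.0363633 ,  1.59999437,  0.02116015,
        1.0210765 , -0.11281465]), 'qd': array([ 0.00029803,  0.00034267, -0.00014769,  0.00176838,  0.00179932,
        0.0004403 , -0.00013165]), 'joint_efforts': array([ 6.77204844e-04, -9.27104974e+01,  1.98045239e+00, -3.69926727e+01,
        1.79423840e-02,  8.29517405e-03,  4.94807352e-05]), 'position': array([0.27891051, 0.55897436, 0.24974149]), 'tool_rot': array([-3.14050117e+00,  2.51276729e-05,  2.67876123e+00]), 'force': array([-0.52078721,  0.25415005, -0.09053459]), 'moment': array([-0.01351362, -0.00797868,  0.02042213]), 'finger_force': 0.0, 'grip_width': 0.08558282521617744} 0.019
top [[-0.00832405 -0.99960999 -0.02665678]
 [-0.98386218  0.0129519  -0.17845859]
 [ 0.17873425  0.0247411  -0.98358627]] [0.00949288 0.55788614 0.81877771] 57.352740413868865 279.68436847311574 209.0661650276828
scene [[-0.7413427   0.67098342  0.01386568]
 [ 0.4153893   0.47497844 -0.77578812]
 [-0.52712686 -0.56936521 -0.63084113]] [ 0.42260274 -0.19006898  1.61567386] 43.518822212426436 275.71405398833446 209.47327224864105
```

View pics/top0.png

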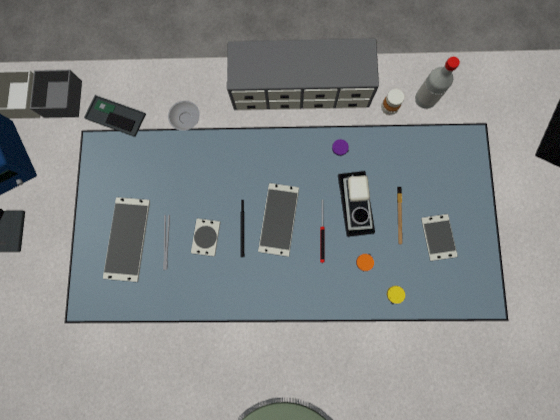

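View pics/scene0.png

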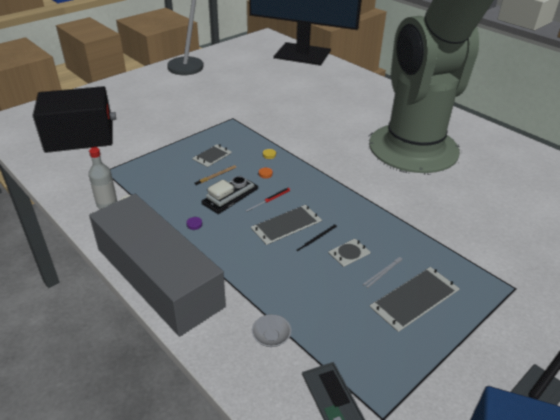

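The top view has, left to right: large pad (127,240), watch pad (205,237), spudger (242,228), small pad (279,220), screwdriver (322,230), stack (357,203) and earbud pad (438,237). The orange, purple and yellow discs are decoys. Next I'll measure positions.

```bash
cat > h.py <<'E'
import numpy as np, cv2
from workcell import telemetry, grab_frame, bot
def cam(f):
    F=float(f["pixels"].shape[0]/2/np.tan(np.radians(f["vertical_fov"])/2)); return F,float(f["cx"]),float(f["cy"])
def rays(f,uv):
    F,cx,cy=cam(f); uv=np.asarray(uv,float).reshape(-1,2)
    d=np.c_[(uv[:,0]-cx)/F,(uv[:,1]-cy)/F,np.ones(len(uv))]
    R,t=f["R"],f["t"]; return -R.T@t, d@R
def onplane(f,uv,z):
    o,d=rays(f,uv); return o+d*((z-o[2])/d[:,2])[:,None]
def cloud(f):
    F,cx,cy=cam(f); v,u=np.mgrid[:420,:560]; D=f["depth"]
    P=np.dstack([(u-cx)/F*D,(v-cy)/F*D,D]).reshape(-1,3); return ((P-f["t"])@f["R"]).reshape(420,560,3)
def rect(P):
    (c,s,a)=cv2.minAreaRect(np.float32(P[:,:2]*1000))
    if s[0]<s[1]: s=s[::-1]; a+=90
    a=(a+90)%180-90
    return np.round(c,1),np.round(s,1),round(a,2)
def blobs(mask,amin):
    return [c.reshape(-1,2) for c in cv2.findContours(np.uint8(mask),cv2.RETR_EXTERNAL,cv2.CHAIN_APPROX_NONE)[0] if cv2.contourArea(c)>amin]
E
python3 - <<'E'
from h import *
for n in("top","scene"):
    f=dict(np.load(n+"0.npz")); C=cloud(f); D=f["depth"]
    px=f["pixels"].astype(int); hsv=cv2.cvtColor(f["pixels"],cv2.COLOR_RGB2HSV)
    for (u,v) in ([(90,300),(90,150),(300,300),(470,150),(480,300),(300,140),(358,186),(361,215),(347,180),(127,240),(205,236)] if n=="top" else [(150,170),(240,140),(450,290),(350,350),(222,188),(240,183),(290,222),(415,300)]):
        print(n,(u,v),C[v,u].round(4),px[v,u],hsv[v,u])
f=dict(np.load("top0.npz")); px=f["pixels"].astype(int); hsv=cv2.cvtColor(f["pixels"],cv2.COLOR_RGB2HSV)
roi=np.zeros((420,560),bool); roi[132:318,85:490]=1
light=roi&(hsv[...,1]<50)&(hsv[...,2]>140)
for c in blobs(light,150): print("light",c.mean(0).round(),rect(onplane(f,c,.006)))
dark=roi&(px.max(2)<60)
for c in blobs(dark,60): print("dark",c.mean(0).round(),rect(onplane(f,c,.014)),rect(onplane(f,c,.006)))
E
```

```text
top (90, 300) [0.3578 0.448  0.0005] [112 127 136] [101  45 136]
top (90, 150) [ 0.7238  0.4784 -0.001 ] [118 135 142] [ 99  43 142]
top (300, 300) [ 0.3544 -0.0401  0.0005] [114 130 140] [102  47 140]
top (470, 150) [ 0.7059 -0.4578  0.0033] [105 122 131] [100  51 131]
top (480, 300) [ 0.3517 -0.4468  0.002 ] [105 123 131] [ 99  51 131]
top (300, 140) [ 0.7391 -0.0469  0.0026] [109 125 133] [100  46 133]
top (358, 186) [ 0.609  -0.1753  0.05  ] [198 200 191] [ 37  11 200]
top (361, 215) [ 0.5441 -0.1814  0.0374] [13 13  9] [30 78 13]
top (347, 180) [ 0.6297 -0.1547  0.0259] [73 75 73] [60  7 75]
top (127, 240) [0.496  0.3666 0.0081] [84 85 82] [40  9 85]
top (205, 236) [0.5035 0.1815 0.0069] [80 81 79] [45  6 81]
scene (150, 170) [ 0.6723 -0.4211  0.0022] [ 94 108 118] [103  52 118]
scene (240, 140) [ 0.3796 -0.375   0.0054] [ 94 109 119] [102  54 119]
scene (450, 290) [0.4264 0.4103 0.0071] [66 68 69] [100  11  69]
scene (350, 350) [0.7052 0.367  0.0012] [ 93 108 118] [102  54 118]
scene (222, 188) [ 0.6076 -0.1663  0.05  ] [176 179 170] [ 40  13 179]
scene (240, 183) [ 0.5498 -0.1
[... 241 characters left out ...]
4. 236.] (array([502.4, 182.2]), array([84.7, 57.1]), -8.31)
light [358. 188.] (array([ 616.1, -183.3]), array([56.5, 47.2]), -0.8)
light [114. 207.] (array([577.7, 389.4]), array([391.3, 171.1]), 4.77)
dark [360. 215.] (array([ 548. , -184.6]), array([30.5, 28.5]), 89.25) (array([ 549.3, -186.1]), array([30.8, 28.7]), 89.25)
dark [242. 228.] (array([521.4,  93.2]), array([132.4,   4.7]), 0.5) (array([522.5,  94.2]), array([133.6,   4.8]), 0.5)
dark [356. 205.] (array([ 566.6, -179.6]), array([42.1, 38.2]), 87.68) (array([ 568.1, -181.1]), array([42.5, 38.6]), 87.69)
dark [351. 205.] (array([ 576.9, -174.8]), array([150.5,  65.3]), 6.08) (array([ 578.5, -176.2]), array([151.8,  65.9]), 6.08)
```

```bash
python3 - <<'E'
from h import *
f=grab_frame("wrist"); cv2.imwrite("pics/w0.png",f["pixels"][:,:,::-1]); print(f["hand_eye"],f["vertical_fov"])
t=dict(np.load("top0.npz"))["pixels"][160:245,325:390,::-1]; s=dict(np.load("scene0.npz"))["pixels"][170:220,190:270,::-1]
cv2.imwrite("pics/stk.png",np.hstack([cv2.resize(t,(400,523),interpolation=cv2.INTER_CUBIC),cv2.resize(cv2.resize(s,(400,250),interpolation=cv2.INTER_CUBIC),(400,523))]))
E
```

```text
[[ 4.26291060e-04 -9.53305966e-01 -3.02005883e-01  7.80636785e-02]
 [ 9.99999716e-01  5.94320160e-04 -4.64487691e-04 -3.06311978e-04]
 [ 6.22287072e-04 -3.02005599e-01  9.53305948e-01 -1.24022247e-01]
 [ 0.00000000e+00  0.00000000e+00  0.00000000e+00  1.00000000e+00]] 61.49485904941098
```

View pics/w0.png

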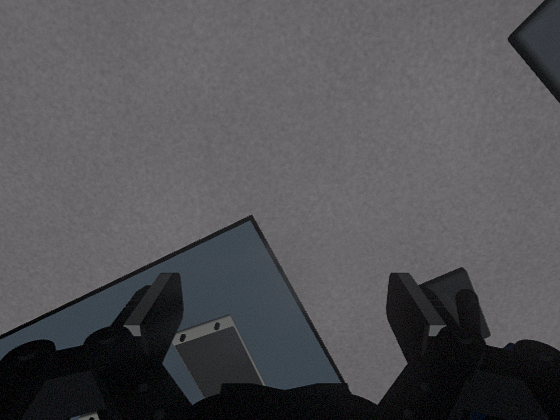

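View pics/stk.png

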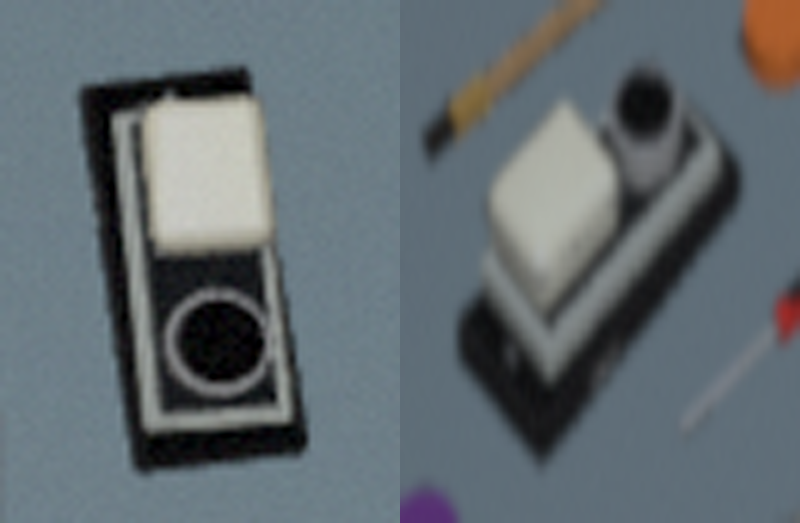

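Wrist view: both fingers are visible, with pad tips at about (180,272) and (388,272). Stack crop: the case is at the far end and the watch at the near end, both sitting askew towards -y. Next I'll refine the pad and stack poses and the fingertip reach.

```bash
python3 - <<'E'
from h import *
f=dict(np.load("top0.npz")); px=f["pixels"].astype(int); hsv=cv2.cvtColor(f["pixels"],cv2.COLOR_RGB2HSV)
gray=(px[...,2]-px[...,0]<12)
def win(m,u0,u1,v0,v1):
    o=np.zeros_like(m); o[v0:v1,u0:u1]=m[v0:v1,u0:u1]; return o
W={"large":(98,158,190,290),"watch":(186,226,210,262),"small":(252,306,176,262),"ear":(415,464,208,265)}
for n,w in W.items():
    for lab,m in(("plate",gray),("outl",gray&(px.max(2)>60)&(px.max(2)<115))):
        bl=blobs(win(m,*w),100); c=max(bl,key=cv2.contourArea); print(n,lab,rect(onplane(f,c,.006)))
w=(335,382,165,240)
val=px.max(2)
L=win((val<85)|(gray),*w); c=max(blobs(L,100),key=cv2.contourArea); print("bigphone base-ish",rect(onplane(f,c,.014)))
m=win(gray&(val>165),*w); c=max(blobs(m,50),key=cv2.contourArea); print("case top",rect(onplane(f,c,.048)))
# watch dark glass
m=win(val<40,352,372,203,228); c=max(blobs(m,50),key=cv2.contourArea)
print("watch",cv2.minEnclosingCircle(np.float32(onplane(f,c,.037)[:,:2]*1000)))
# small phone: bright edge pixels
m=win(gray&(val>85),*w); c=max(blobs(m,50),key=cv2.contourArea); h=cv2.convexHull(c.astype(np.int32)).reshape(-1,2); print("small(+case)",rect(onplane(f,h,.025)))
v,u=np.nonzero(m); k=(v>222); print("small near part",rect(onplane(f,np.c_[u[k],v[k]],.025)))
# left edge line of small phone
P=[]
for r in range(182,228):
    cc=np.nonzero(m[r])[0]; P.append((cc[0],r))
P=onplane(f,P,.025); l=cv2.fitLine(np.float32(P[:,:2]*1000),cv2.DIST_HUBER,0,.01,.01).ravel(); print("left edge dir deg",np.degrees(np.arctan(l[1]/l[0])),l[2:])
# fingers in wrist depth
s=telemetry.observe(); g=grab_frame("wrist"); F,cx,cy=cam(g); D=g["depth"]; vv,uu=np.nonzero((D>0.03)&(D<0.17))
P=np.c_[(uu-cx)/F*D[vv,uu],(vv-cy)/F*D[vv,uu],D[vv,uu],np.ones(len(uu))]@g["hand_eye"].T
print("wrist near pts tool-z max/percentiles",P[:,2].max(),np.percentile(P[:,2],[90,98,99.5])); k=P[:,2]>np.percentile(P[:,2],98); print(P[k][:,:3].min(0),P[k][:,:3].max(0))
E
```

```text
large plate (array([500.4, 369.3]), array([196.8,  85.4]), -5.36)
large outl (array([495.5, 369.2]), array([174. ,  83.6]), -5.37)
watch plate (array([502., 181.]), array([85., 59.]), -8.1)
watch outl (array([502.1, 181.5]), array([51.3, 50.6]), -63.6)
small plate (array([542.9,   7.7]), array([168.9,  74.7]), -9.41)
small outl (array([543.1,   6.8]), array([136.1,  72. ]), -9.06)
ear plate (array([ 495.8, -364.8]), array([102.9,  65. ]), 7.73)
ear outl (array([ 496.4, -366.7]), array([70.2, 61. ]), 7.52)
bigphone base-ish (array([ 577.2, -175.9]), array([151.7,  69.7]), 5.86)
case top (array([ 606.3, -175.7]), array([51.3, 40.5]), 3.23)
watch ((544.641845703125, -180.2315216064453), 14.984902381896973)
small(+case) (array([ 577.9, -177. ]), array([128.9,  58.2]), 2.87)
small near part (array([ 520.6, -179.1]), array([53. , 13.9]), 89.3)
left edge dir deg 3.2929013 [ 579.55334 -149.30151]
wrist near pts tool-z max/percentiles 0.006229346408553216 [-0.01931405 -0.00258616  0.00234173]
[-0.0106488  -0.05545069 -0.00258575] [0.01258362 0.05472128 0.00622935]
```

```bash
cat > go.py <<'E'
import sys
from h import *
from scipy.spatial.transform import Rotation as Ro
x,y,z,a=map(float,sys.argv[1:5])  # mm, object yaw deg
s=telemetry.observe(); R0=Ro.from_euler('xyz',s["tool_rot"]); R1=Ro.from_euler('xyz',[180,0,180+a],degrees=True)
rv=(R0.inv()*R1).as_rotvec(degrees=True)
d=np.array([x,y,z])-s["position"]*1000; 
print("t",round(s["clock"],2),"pos",(s["position"]*1000).round(1),"F",s["force"].round(1),"w",round(s["grip_width"]*1000,1),"ff",round(s["finger_force"],1),"q7",s["qpos"][6].round(2))
print("turn",rv.round(2),"then shift mm",R1.inv().apply(d).round(1),"rows@40:",np.ceil(np.linalg.norm(d)/40))
E
python3 go.py 606 -176 120 3.2
```

```text
t 0.2 pos [279.  559.1 250. ] F [-0.2 -0.7  0.4] w 85.2 ff 0.0 q7 -0.11
turn [-4.000e-02 -1.000e-02 -2.971e+01] then shift mm [-285.5 -752.2  130. ] rows@40: 21.0
```

```bash

python3 -m crank '0.062 0 0 0 0 0 -5.94; 0.062 0 0 0 0 0 -5.94; 0.062 0 0 0 0 0 -5.94; 0.062 0 0 0 0 0 -5.94; 0.062 0 0 0 0 0 -5.94; 0.062 -0.0106 -0.0279 0.0048 0 0 0; 0.062 -0.0106 -0.0279 0.0048 0 0 0; 0.062 -0.0106 -0.0279 0.0048 0 0 0' 25
python3 -m crank '0.062 -0.0106 -0.0279 0.0048 0 0 0; 0.062 -0.0106 -0.0279 0.0048 0 0 0; 0.062 -0.0106 -0.0279 0.0048 0 0 0; 0.062 -0.0106 -0.0279 0.0048 0 0 0; 0.062 -0.0106 -0.0279 0.0048 0 0 0; 0.062 -0.0106 -0.0279 0.0048 0 0 0; 0.062 -0.0106 -0.0279 0.0048 0 0 0; 0.062 -0.0106 -0.0279 0.0048 0 0 0'
python3 -m crank '0.062 -0.0106 -0.0279 0.0048 0 0 0; 0.062 -0.0106 -0.0279 0.0048 0 0 0; 0.062 -0.0106 -0.0279 0.0048 0 0 0; 0.062 -0.0106 -0.0279 0.0048 0 0 0; 0.062 -0.0106 -0.0279 0.0048 0 0 0; 0.062 -0.0106 -0.0279 0.0048 0 0 0; 0.062 -0.0106 -0.0279 0.0048 0 0 0; 0.062 -0.0106 -0.0279 0.0048 0 0 0'
python3 go.py 606 -176 120 3.2
```

```text
clock: 0.87
position: [0.3156, 0.4763, 0.2354]
tool_rot: [-3.141, -0.0, -3.085]
force: [1.9, -0.3, -0.0]
grip_width: 0.0619
finger_force: 0.0
clock: 1.53
position: [0.4128, 0.2579, 0.1973]
tool_rot: [-3.142, 0.0, -3.086]
force: [1.1, -0.2, 0.1]
grip_width: 0.062
finger_force: 0.0
clock: 2.2
position: [0.51, 0.0397, 0.1589]
tool_rot: [-3.142, 0.0, -3.086]
force: [1.5, 0.8, 0.2]
grip_width: 0.0619
finger_force: 0.0
t 2.2 pos [510.   39.7 158.9] F [1.5 0.8 0.2] w 61.9 ff 0.0 q7 1.39
turn [-0.    0.   -0.02] then shift mm [ -83.9 -220.7   38.9] rows@40: 6.0
```

```bash

python3 -m crank '0.062 -0.012 -0.0315 0.0056 0 0 0; 0.062 -0.012 -0.0315 0.0056 0 0 0; 0.062 -0.012 -0.0315 0.0056 0 0 0; 0.062 -0.012 -0.0315 0.0056 0 0 0; 0.062 -0.012 -0.0315 0.0056 0 0 0; 0.062 -0.012 -0.0315 0.0056 0 0 0; 0.062 0 0 0 0 0 0; 0.062 0 0 0 0 0 0' >/dev/null
python3 go.py 606 -176 120 3.2
python3 - <<'E'
from h import *
f=grab_frame("wrist"); cv2.imwrite("pics/w1.png",f["pixels"][:,:,::-1])
E
```

```text
t 2.87 pos [ 591.7 -145.6  124.7] F [ 0.1  1.1 -0.1] w 62.2 ff 0.0 q7 1.73
turn [-0.02 -0.05 -0.19] then shift mm [-12.5 -31.2   4.7] rows@40: 1.0
```

View pics/w1.png

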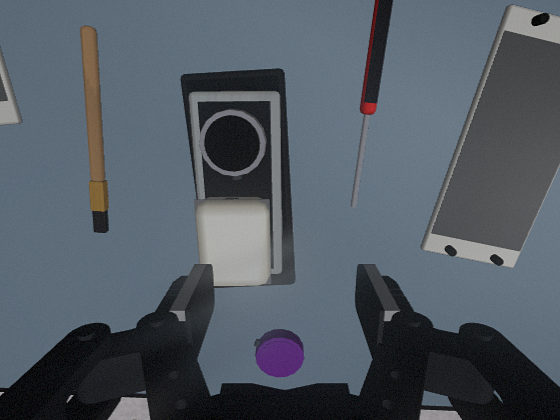

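The wrist view shows the case at (233,242) and the watch at (232,142), well clear of the fingers. I'll measure them here and compare with the top view.

```bash
cat >> h.py <<'E'
from scipy.spatial.transform import Rotation as Ro
def wframe():
    s=telemetry.observe(); f=grab_frame("wrist"); T=np.eye(4); T[:3,:3]=Ro.from_euler('xyz',s["tool_rot"]).as_matrix(); T[:3,3]=s["position"]
    M=np.linalg.inv(T@f["hand_eye"]); f["R"]=M[:3,:3]; f["t"]=M[:3,3]; return f
E
python3 - <<'E'
from h import *
f=wframe(); px=f["pixels"].astype(int); val=px.max(2)
roi=np.zeros((420,560),bool); roi[60:295,175:300]=1
m=roi&(val>175); m[:190]=0; m[:,274:]=0
c=max(blobs(m,200),key=cv2.contourArea); print("case",c.min(0),c.max(0),rect(onplane(f,c,.047)))
m=roi&(val<40); m[:105]=0; m[185:]=0; m[:,:200]=0; m[:,266:]=0
for c in blobs(m,300): print("watch",c.min(0),c.max(0),cv2.minEnclosingCircle(np.float32(onplane(f,c,.037)[:,:2]*1000)))
m=roi&(val<62)|(roi&(px[...,2]-px[...,0]<12)); c=max(blobs(m,2000),key=cv2.contourArea); print("big",rect(onplane(f,c,.014)))
E
```

```text
Traceback (most recent call last):
ValueError: max() iterable argument is empty
```

```bash
python3 - <<'E'
from h import *
f=wframe(); np.savez("w1.npz",**f); px=f["pixels"].astype(int); val=px.max(2)
print(px[242,233],px[215,240],px[100,240],px[142,232],px[230,277],px[80,235],px[180,280],px[300,100])
roi=np.zeros((420,560),bool); roi[60:295,175:300]=1
m=roi&(val>145); m[:190]=0; m[:,272:]=0
for c in blobs(m,200): print("case",c.min(0),c.max(0),rect(onplane(f,c,.047)))
m=roi&(val<40); m[:105]=0; m[185:]=0; m[:,:200]=0; m[:,266:]=0
for c in blobs(m,300): print("watch",c.min(0),c.max(0),cv2.minEnclosingCircle(np.float32(onplane(f,c,.037)[:,:2]*1000)))
m=(roi&(val<62))|(roi&(px[...,2]-px[...,0]<10)); 
for c in blobs(m,2000): print("big",rect(onplane(f,c,.014)))
E
python3 go.py 606 -176 120 3.2
```

```text
[174 174 171] [172 172 171] [109 114 120] [31 36 38] [105 109 109] [26 24 31] [33 34 38] [ 90 105 121]
case [196 205] [263 284] (array([ 603.9, -175.6]), array([53.2, 41.1]), 3.22)
watch [200 115] [254 170] ((541.8229370117188, -179.5943603515625), 16.352134704589844)
watch [200 105] [265 184] ((542.6807861328125, -177.17697143554688), 30.180435180664062)
big (array([ 579. , -185.7]), array([157.5,  87.6]), 5.48)
t 3.02 pos [ 591.8 -142.5  125.5] F [ 0.1  0.4 -0.1] w 62.2 ff 0.0 q7 1.72
turn [ 0.03 -0.01  0.05] then shift mm [-12.3 -34.3   5.5] rows@40: 1.0
```

```bash

python3 -m crank '0.062 -0.012 -0.0335 0.0055 0 0 0; 0.062 0 0 0 0 0 0; 0.062 0 0 0.025 0 0 0; 0.062 0 0 0.025 0 0 0; 0.062 0 0 0.012 0 0 0; 0.062 0 0 0 0 0 0; 0.062 0 0 0 0 0 0; 0.062 0 0 0 0 0 0' >/dev/null
python3 go.py 605 -175.7 46 3.2
```

```text
t 3.68 pos [ 606.5 -176.1   59.4] F [ 0.3  0.4 -0.1] w 61.9 ff 0.0 q7 1.77
turn [-0.02  0.08  0.01] then shift mm [ 1.5  0.5 13.4] rows@40: 1.0
```

Grip, then lift 70 mm.

```bash

python3 -m crank '0.062 0.0015 0 0.0135 0 0 0; 0.062 0 0 0 0 0 0; 0.062 0 0 0 0 0 0; 0.04 0 0 0 0 0 0; 0.04 0 0 0 0 0 0; 0.04 0 0 0 0 0 0; 0.04 0 0 0 0 0 0; 0.04 0 0 0 0 0 0' 25
python3 go.py 605 -175.7 46 3.2
python3 -m crank '0.04 0 0 0 0 0 0; 0.04 0 0 -0.005 0 0 0; 0.04 0 0 -0.02 0 0 0; 0.04 0 0 -0.025 0 0 0; 0.04 0 0 -0.02 0 0 0; 0.04 0 0 0 0 0 0; 0.04 0 0 0 0 0 0; 0.04 0 0 0 0 0 0' 
python3 go.py 496 -365.5 116 7.6
```

```text
clock: 4.35
position: [0.6049, -0.1765, 0.0457]
tool_rot: [-3.141, 0.001, -3.086]
force: [-1.5, 0.8, 6.0]
grip_width: 0.0456
finger_force: 25.8
t 4.35 pos [ 604.9 -176.5   45.7] F [-1.5  0.8  6. ] w 45.6 ff 25.8 q7 1.77
turn [-0.02  0.08 -0.02] then shift mm [-0.2  0.8 -0.3] rows@40: 1.0
clock: 5.02
position: [0.6041, -0.1764, 0.1145]
tool_rot: [-3.142, -0.0, -3.086]
force: [0.0, -0.5, 0.4]
grip_width: 0.0456
finger_force: 26.1
t 5.02 pos [ 604.1 -176.4  114.5] F [ 0.  -0.5  0.4] w 45.6 ff 26.1 q7 1.77
turn [-0.   -0.01 -4.42] then shift mm [ 132.2 -173.1   -1.5] rows@40: 6.0
```

```bash

python3 -m crank '0.04 0 0 0 0 0 -4.42; 0.04 0.022 -0.0288 0 0 0 0; 0.04 0.022 -0.0288 0 0 0 0; 0.04 0.022 -0.0288 0 0 0 0; 0.04 0.022 -0.0288 0 0 0 0; 0.04 0.022 -0.0288 0 0 0 0; 0.04 0.022 -0.0288 0 0 0 0; 0.04 0 0 0 0 0 0' >/dev/null
python3 -m crank '0.04 0 0 0.015 0 0 0; 0.04 0 0 0.02 0 0 0; 0.04 0 0 0.02 0 0 0; 0.04 0 0 0.01 0 0 0; 0.04 0 0 0 0 0 0; 0.04 0 0 0 0 0 0; 0.04 0 0 0 0 0 0; 0.04 0 0 0 0 0 0' >/dev/null
python3 go.py 496 -365 27 7.6
```

```text
t 6.35 pos [ 496.8 -365.5   50.6] F [0.6 0.3 0.2] w 45.3 ff 26.1 q7 2.16
turn [-0.06  0.06  0.  ] then shift mm [ 0.7  0.6 23.6] rows@40: 1.0
```

```bash

python3 -m crank '0.04 0.0005 0.0005 0.01 0 0 0; 0.04 0 0 0.006 0 0 0; 0.04 0 0 0.004 0 0 0; 0.04 0 0 0.002 0 0 0; 0.04 0 0 0.001 0 0 0; 0.04 0 0 0 0 0 0; 0.04 0 0 0 0 0 0; 0.04 0 0 0 0 0 0' >/dev/null
python3 go.py 496 -365 27 7.6
```

```text
t 7.02 pos [ 495.6 -364.7   26.6] F [-1.5  1.7  5.4] w 45.5 ff 26.9 q7 2.16
turn [ 0.01 -0.01 -0.  ] then shift mm [-0.3 -0.3 -0.4] rows@40: 1.0
```

```bash

python3 -m crank '0.05 0 0 0 0 0 0; 0.06 0 0 0 0 0 0; 0.062 0 0 0 0 0 0; 0.062 0 0 0 0 0 0; 0.062 0 0 -0.02 0 0 0; 0.062 0 0 -0.03 0 0 0; 0.062 0 0 -0.03 0 0 0; 0.062 0 0 -0.01 0 0 0' >/dev/null
python3 go.py 543 -180 116 3
```

```text
t 7.68 pos [ 496.9 -365.7  120.3] F [ 1.  -1.3  0.6] w 61.7 ff 0.0 q7 2.17
turn [-0.15  0.19  4.59] then shift mm [-55.7 183.    4.3] rows@40: 5.0
```

```bash

python3 -m crank '0.062 0 0 0 0 0 4.59; 0.062 -0.0111 0.0366 0 0 0 0; 0.062 -0.0111 0.0366 0 0 0 0; 0.062 -0.0111 0.0366 0 0 0 0; 0.062 -0.0111 0.0366 0 0 0 0; 0.062 -0.0111 0.0366 0 0 0 0; 0.062 0 0 0 0 0 0; 0.062 0 0 0 0 0 0' >/dev/null
python3 go.py 543 -180 116 3
python3 - <<'E'
from h import *
f=wframe(); np.savez("w2.npz",**f); cv2.imwrite("pics/w2.png",f["pixels"][:,:,::-1])
f=grab_frame("top"); cv2.imwrite("pics/t2.png",cv2.resize(f["pixels"][150:270,330:480,::-1],(750,600)))
E
```

```text
t 8.35 pos [ 542.3 -176.6  116.5] F [-0.4 -1.8  0.1] w 61.8 ff 0.0 q7 1.79
turn [0.03 0.01 0.25] then shift mm [-0.5 -3.4  0.5] rows@40: 1.0
```

View pics/w2.png

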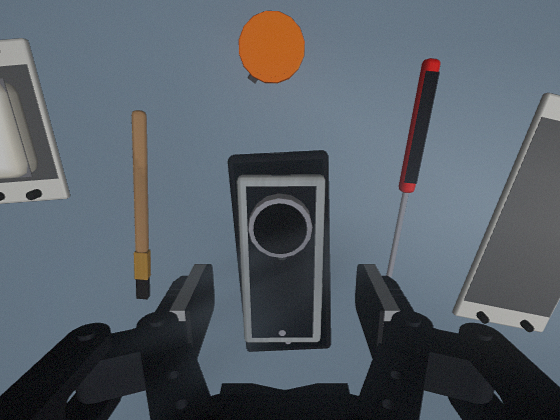

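View pics/t2.png

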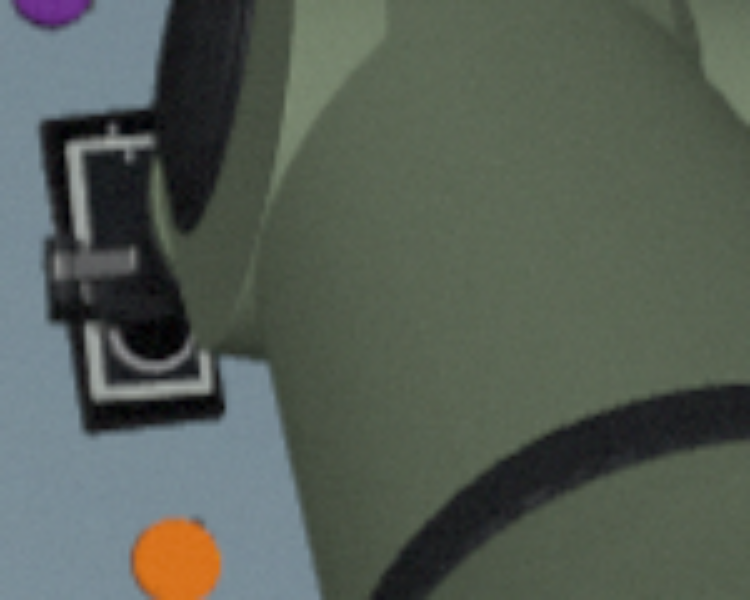

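The wrist view shows the watch at (279,226), the small phone's frame clear at (240-325,176-343), and the case lying on its pad at the left edge. The arm blocks the top view. I'll measure the watch and both phones here.

```bash
python3 - <<'E'
from h import *
f=dict(np.load("w2.npz")); px=f["pixels"].astype(int); val=px.max(2)
def win(m,u0,u1,v0,v1):
    o=np.zeros_like(m); o[v0:v1,u0:u1]=m[v0:v1,u0:u1]; return o
g=(px[...,2]-px[...,0]<16)
m=win((val>85)&g,236,328,170,348)
for c in blobs(m,1500): print("small",c.min(0),c.max(0),rect(onplane(f,c,.025)))
ring=win((val>85)&g,246,314,192,260); ring=cv2.morphologyEx(np.uint8(ring),cv2.MORPH_OPEN,np.ones((2,2)))
for c in blobs(ring,1000): print("watch",c.min(0),c.max(0),cv2.minEnclosingCircle(np.float32(onplane(f,c,.036)[:,:2]*1000)))
m=win((val<70)|g,225,335,148,354)
for c in blobs(m,5000): print("large",c.min(0),c.max(0),rect(onplane(f,c,.013)))
E
```

```text
small [237 176] [324 343] (array([ 573.2, -176.6]), array([124. ,  55.4]), 3.41)
watch [250 199] [312 258] ((542.526611328125, -178.58360290527344), 19.805343627929688)
large [228 150] [330 351] (array([ 574.4, -175.5]), array([153.2,  66. ]), 5.93)
```

```bash

python3 -m crank '0.058 -0.0005 0 0.02 0 0 0; 0.058 0 0 0.02 0 0 0; 0.058 0 0 0.015 0 0 0; 0.058 0 0 0.005 0 0 0; 0.058 0 0 0 0 0 0; 0.058 0 0 0 0 0 0; 0.058 0 0 0 0 0 0; 0.058 0 0 0 0 0 0' >/dev/null
python3 go.py 543 -179 45 3
```

```text
t 9.12 pos [ 542.5 -179.5   57.5] F [ 0.1 -0.1  0.1] w 58.1 ff 0.0 q7 1.78
turn [-0.03  0.07 -0.01] then shift mm [-0.6  0.5 12.5] rows@40: 1.0
```

```bash

python3 -m crank '0.058 -0.0005 0.0005 0.0125 0 0 0; 0.058 0 0 0 0 0 0; 0.05 0 0 0 0 0 0; 0.034 0 0 0 0 0 0; 0.034 0 0 0 0 0 0; 0.034 0 0 0 0 0 0; 0.034 0 0 0 0 0 0; 0.034 0 0 0 0 0 0' 20
python3 go.py 543 -179 45 3
python3 -m crank '0.034 0 0 0 0 0 0; 0.034 0 0 -0.005 0 0 0; 0.034 0 0 -0.02 0 0 0; 0.034 0 0 -0.025 0 0 0; 0.034 0 0 -0.02 0 0 0; 0.034 0 0 0 0 0 0; 0.034 0 0 0 0 0 0; 0.034 0 0 0 0 0 0' 
python3 go.py 502 181.5 115 -8.2
```

```text
clock: 9.78
position: [0.5426, -0.1786, 0.0442]
tool_rot: [-3.141, 0.0, -3.089]
force: [-0.7, -0.5, 3.7]
grip_width: 0.0388
finger_force: 20.4
t 9.78 pos [ 542.6 -178.6   44.2] F [-0.7 -0.5  3.7] w 38.8 ff 20.4 q7 1.78
turn [-0.01  0.02  0.01] then shift mm [-0.4 -0.5 -0.8] rows@40: 1.0
clock: 10.45
position: [0.5422, -0.1785, 0.1137]
tool_rot: [3.142, -0.0, -3.089]
force: [0.8, -0.4, -1.1]
grip_width: 0.039
finger_force: 20.4
t 10.45 pos [ 542.2 -178.5  113.7] F [ 0.8 -0.4 -1.1] w 39.0 ff 20.4 q7 1.79
turn [ 0.   -0.03 11.21] then shift mm [ 91.2 350.6  -1.3] rows@40: 10.0
```

```bash

python3 -m crank '0.034 0 0 0 0 0 5.6; 0.034 0 0 0 0 0 5.6; 0.034 0.0083 0.0319 0 0 0 0; 0.034 0.0083 0.0319 0 0 0 0; 0.034 0.0083 0.0319 0 0 0 0; 0.034 0.0083 0.0319 0 0 0 0; 0.034 0.0083 0.0319 0 0 0 0; 0.034 0.0083 0.0319 0 0 0 0' >/dev/null
python3 -m crank '0.034 0.0083 0.0319 0 0 0 0; 0.034 0.0083 0.0319 0 0 0 0; 0.034 0.0083 0.0319 0 0 0 0; 0.034 0.0083 0.0319 0 0 0 0; 0.034 0.0083 0.0319 0 0 0 0; 0.034 0 0 0.02 0 0 0; 0.034 0 0 0.02 0 0 0; 0.034 0 0 0 0 0 0' >/dev/null
python3 -m crank '0.034 0 0 0.015 0 0 0; 0.034 0 0 0.01 0 0 0; 0.034 0 0 0 0 0 0; 0.034 0 0 0 0 0 0; 0.034 0 0 0 0 0 0; 0.034 0 0 0 0 0 0; 0.034 0 0 0 0 0 0; 0.034 0 0 0 0 0 0' >/dev/null
python3 go.py 502 181.5 25.5 -8.2
```

```text
t 12.45 pos [502.3 181.8  49.5] F [-0.7  0.2 -0.3] w 38.9 ff 20.5 q7 0.99
turn [0.02 0.03 0.01] then shift mm [ 0.3 -0.4 24. ] rows@40: 1.0
```

```bash

python3 -m crank '0.034 0 0 0.01 0 0 0; 0.034 0 0 0.006 0 0 0; 0.034 0 0 0.004 0 0 0; 0.034 0 0 0.002 0 0 0; 0.034 0 0 0.001 0 0 0; 0.034 0 0 0 0 0 0; 0.034 0 0 0 0 0 0; 0.034 0 0 0 0 0 0' >/dev/null
python3 go.py 502 181.5 25.5 -8.2
```

```text
t 13.12 pos [502.2 181.8  26.2] F [-0.5 -0.  -0.9] w 38.5 ff 20.5 q7 0.99
turn [0.01 0.01 0.01] then shift mm [ 0.2 -0.4  0.7] rows@40: 1.0
```

```bash

python3 -m crank '0.034 0 0 0.0005 0 0 0; 0.034 0 0 0.0005 0 0 0; 0.034 0 0 0 0 0 0; 0.034 0 0 0 0 0 0; 0.034 0 0 0 0 0 0; 0.034 0 0 0 0 0 0; 0.034 0 0 0 0 0 0; 0.034 0 0 0 0 0 0' >/dev/null
python3 go.py 502 181.5 25.5 -8.2
```

```text
t 13.78 pos [502.3 181.8  25.2] F [-1.4 -0.8  5.4] w 39.0 ff 20.9 q7 0.99
turn [0.01 0.02 0.01] then shift mm [ 0.2 -0.4 -0.3] rows@40: 1.0
```

```bash

python3 -m crank '0.044 0 0 0 0 0 0; 0.055 0 0 0 0 0 0; 0.06 0 0 0 0 0 0; 0.06 0 0 0 0 0 0; 0.06 0 0 -0.02 0 0 0; 0.06 0 0 -0.03 0 0 0; 0.06 0 0 -0.035 0 0 0; 0.06 0 0 -0.01 0 0 0' >/dev/null
python3 go.py 575 -177 120 3.4
python3 - <<'E'
from h import *
f=wframe(); cv2.imwrite("pics/w3.png",f["pixels"][:,:,::-1])
E
```

```text
t 14.45 pos [503.5 182.2 124. ] F [1.6 0.8 1.3] w 59.9 ff 0.0 q7 0.99
turn [  0.11   0.22 -11.61] then shift mm [ -50.1 -362.8    4. ] rows@40: 10.0
```

View pics/w3.png

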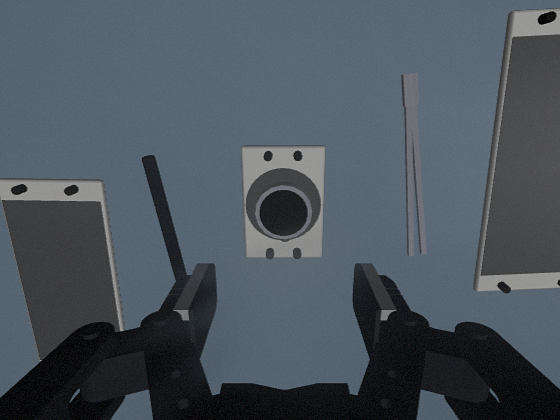

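The watch sits within its round outline at (284,208). Now the small phone.

```bash

python3 -m crank '0.068 0 0 0 0 0 -5.8; 0.068 0 0 0 0 0 -5.8; 0.068 -0.0046 -0.033 0 0 0 0; 0.068 -0.0046 -0.033 0 0 0 0; 0.068 -0.0046 -0.033 0 0 0 0; 0.068 -0.0046 -0.033 0 0 0 0; 0.068 -0.0046 -0.033 0 0 0 0; 0.068 -0.0046 -0.033 0 0 0 0' 40 >/dev/null
python3 -m crank '0.068 -0.0046 -0.033 0 0 0 0; 0.068 -0.0046 -0.033 0 0 0 0; 0.068 -0.0046 -0.033 0 0 0 0; 0.068 -0.0046 -0.033 0 0 0 0; 0.068 -0.0046 -0.033 0 0 0 0; 0.068 0 0 0 0 0 0; 0.068 0 0 0 0 0 0; 0.068 0 0 0 0 0 0' >/dev/null
python3 go.py 575 -177 120 3.4
python3 - <<'E'
from h import *
f=wframe(); np.savez("w4.npz",**f); px=f["pixels"].astype(int); val=px.max(2)
def win(m,u0,u1,v0,v1):
    o=np.zeros_like(m); o[v0:v1,u0:u1]=m[v0:v1,u0:u1]; return o
g=(px[...,2]-px[...,0]<16)
for c in blobs(win((val>85)&g,214,354,120,380),1000): print("small",c.min(0),c.max(0),rect(onplane(f,c,.025)))
for c in blobs(win((val<70)|g,214,354,120,380),5000): print("large",c.min(0),c.max(0),rect(onplane(f,c,.013)))
E
```

```text
t 15.83 pos [ 573.9 -177.1  119.3] F [ 0.1  0.8 -0. ] w 68.3 ff 0.0 q7 1.79
turn [ 0.04 -0.04  0.01] then shift mm [-1.1  0.  -0.7] rows@40: 1.0
small [240 124] [330 305] (array([ 574. , -176.6]), array([125.3,  55.4]), 3.39)
large [230 120] [334 313] (array([ 579.4, -175. ]), array([142.7,  65.7]), 6.08)
```

```bash

python3 -m crank '0.068 0 0 0.025 0 0 0; 0.068 0 0 0.03 0 0 0; 0.068 0 0 0.015 0 0 0; 0.068 0 0 0.006 0 0 0; 0.068 0 0 0 0 0 0; 0.068 0 0 0 0 0 0; 0.068 0 0 0 0 0 0; 0.068 0 0 0 0 0 0' >/dev/null
python3 go.py 574.5 -176.7 31 3.4
```

```text
t 16.55 pos [ 574.9 -177.6   45.2] F [0.9 0.2 0.3] w 68.1 ff 0.0 q7 1.78
turn [-0.03  0.1   0.02] then shift mm [ 0.4  0.9 14.2] rows@40: 1.0
```

```bash

python3 -m crank '0.068 0 0.0008 0.01 0 0 0; 0.068 0 0 0.0025 0 0 0; 0.068 0 0 0 0 0 0; 0.068 0 0 0 0 0 0; 0.06 0 0 0 0 0 0; 0.05 0 0 0 0 0 0; 0.05 0 0 0 0 0 0; 0.05 0 0 0 0 0 0' 40
python3 -m crank '0.05 0 0 0 0 0 0; 0.05 0 0 0 0 0 0; 0.05 0 0 0 0 0 0; 0.05 0 0 0 0 0 0; 0.05 0 0 0 0 0 0; 0.05 0 0 -0.005 0 0 0; 0.05 0 0 -0.005 0 0 0; 0.05 0 0 -0.005 0 0 0' 40
python3 go.py 543 7.5 110 -9.3
```

```text
clock: 17.22
position: [0.5743, -0.1769, 0.0318]
tool_rot: [-3.141, 0.0, -3.082]
force: [-1.8, 0.5, 5.4]
grip_width: 0.0547
finger_force: 42.0
clock: 17.88
position: [0.5742, -0.1767, 0.047]
tool_rot: [3.142, -0.0, -3.082]
force: [0.4, 0.2, -2.1]
grip_width: 0.0544
finger_force: 43.1
t 17.88 pos [ 574.2 -176.7   47. ] F [ 0.4  0.2 -2.1] w 54.4 ff 43.1 q7 1.78
turn [ 0.   -0.   12.71] then shift mm [ 60.6 176.8 -63. ] rows@40: 5.0
```

```bash

python3 -m crank '0.05 0 0 -0.025 0 0 0; 0.05 0 0 -0.025 0 0 0; 0.05 0 0 0 0 0 6.35; 0.05 0 0 0 0 0 6.35; 0.05 0.0101 0.0295 0 0 0 0; 0.05 0.0101 0.0295 0 0 0 0; 0.05 0.0101 0.0295 0 0 0 0; 0.05 0.0101 0.0295 0 0 0 0' >/dev/null
python3 -m crank '0.05 0.0101 0.0295 0 0 0 0; 0.05 0.0101 0.0295 0 0 0 0; 0.05 0 0 0 0 0 0; 0.05 0 0 0.02 0 0 0; 0.05 0 0 0.02 0 0 0; 0.05 0 0 0.01 0 0 0; 0.05 0 0 0 0 0 0; 0.05 0 0 0 0 0 0' >/dev/null
python3 go.py 543 7.5 23.5 -9.3
python3 - <<'E'
from h import *
f=wframe(); np.savez("w5.npz",**f); cv2.imwrite("pics/w5.png",f["pixels"][:,:,::-1])
E
```

```text
t 19.22 pos [542.9   7.4  46.7] F [-0.4  0.2 -0.2] w 54.8 ff 43.2 q7 1.31
turn [-0.01 -0.03 -0.01] then shift mm [-0.1  0.1 23.2] rows@40: 1.0
```

View pics/w5.png

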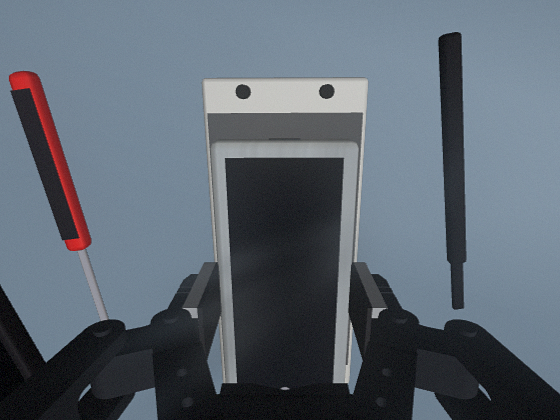

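The phone is parallel to the pad and centred across it. I'll check the lengthwise fit from the near end of the phone (row 141) against the near end of the outline (row 113).

```bash
python3 - <<'E'
from h import *
f=dict(np.load("w5.npz")); px=f["pixels"].astype(int).max(2)
print(px[75:160:1,260])
c=np.array([np.cos(np.radians(-9.3)),np.sin(np.radians(-9.3))])
for v,z in((79,.006),(113,.006),(141,.0402)): 
    P=onplane(f,[[284,v]],z)[0]; print(v,P.round(4),"along pad from TCP mm",round(float((P[:2]-telemetry.observe()["position"][:2])@c)*1000,1))
E
```

```text
[156 155 137 136 163 175 185 198 194 196 197 199 197 197 199 198 197 199
 199 197 197 196 197 199 197 196 194 197 198 196 197 198 196 196 200 197
 198 205  95  91  95  95  93  94  96 100  93  94  95  96  93  89  93  95
  96  93  96  93  93  94  96  92  95  93  83  92 108 129 155 157 158 163
 162 166 166 168 169 170 166 168 173 175 140  45  47]
79 [0.4584 0.021  0.006 ] along pad from TCP mm -85.9
113 [0.4726 0.0186 0.006 ] along pad from TCP mm -71.5
141 [0.481  0.0173 0.0402] along pad from TCP mm -63.1
```

```bash

python3 -m crank '0.05 0.001 0 0.01 0 0 0; 0.05 0 0 0.006 0 0 0; 0.05 0 0 0.003 0 0 0; 0.05 0 0 0.002 0 0 0; 0.05 0 0 0.001 0 0 0; 0.05 0 0 0 0 0 0; 0.05 0 0 0 0 0 0; 0.05 0 0 0 0 0 0' >/dev/null
python3 go.py 543 7.5 23.5 -9.3
```

```text
t 19.93 pos [542.1   7.8  24.7] F [-0.1 -0.5 -1.1] w 54.8 ff 43.2 q7 1.31
turn [0.   0.02 0.01] then shift mm [-1.  -0.2  1.2] rows@40: 1.0
```

```bash

python3 -m crank '0.05 0 0 0.0004 0 0 0; 0.05 0 0 0.0004 0 0 0; 0.05 0 0 0 0 0 0; 0.05 0 0 0 0 0 0; 0.05 0 0 0 0 0 0; 0.05 0 0 0 0 0 0; 0.05 0 0 0 0 0 0; 0.05 0 0 0 0 0 0' >/dev/null
python3 go.py 543 7.5 23.5 -9.3
```

```text
t 20.6 pos [542.1   7.8  23.9] F [-0.3  0.4  4.6] w 55.0 ff 44.0 q7 1.31
turn [0.   0.02 0.01] then shift mm [-0.9 -0.2  0.4] rows@40: 1.0
```

```bash

python3 -m crank '0.06 0 0 0 0 0 0; 0.066 0 0 0 0 0 0; 0.068 0 0 0 0 0 0; 0.068 0 0 0 0 0 0; 0.068 0 0 -0.02 0 0 0; 0.068 0 0 -0.03 0 0 0; 0.068 0 0 -0.035 0 0 0; 0.068 0 0 -0.01 0 0 0' >/dev/null
python3 go.py 574.5 -176 118 6
```

```text
t 21.27 pos [543.4   7.8 122.7] F [ 0.9 -0.1  0.3] w 67.8 ff 0.0 q7 1.31
turn [  0.03   0.25 -15.31] then shift mm [ -11.7 -186.     4.7] rows@40: 5.0
```

```bash

python3 -m crank '0.08 0 0 0 0 0 -5.1; 0.08 0 0 0 0 0 -5.1; 0.08 0 0 0 0 0 -5.1; 0.08 -0.003 -0.0465 0 0 0 0; 0.08 -0.003 -0.0372 0 0 0 0; 0.08 -0.003 -0.0372 0 0 0 0; 0.08 -0.003 -0.0372 0 0 0 0; 0.08 0 -0.0328 0 0 0 0' >/dev/null
python3 -m crank '0.08 0 0 0 0 0 0; 0.08 0 0 0 0 0 0; 0.08 0 0 0 0 0 0; 0.08 0 0 0 0 0 0; 0.08 0 0 0 0 0 0; 0.08 0 0 0 0 0 0; 0.08 0 0 0 0 0 0; 0.08 0 0 0 0 0 0' >/dev/null
python3 go.py 575 -176 118 6
python3 - <<'E'
from h import *
f=wframe(); np.savez("w6.npz",**f); cv2.imwrite("pics/w6.png",f["pixels"][:,:,::-1]); px=f["pixels"].astype(int); val=px.max(2)
def win(m,u0,u1,v0,v1):
    o=np.zeros_like(m); o[v0:v1,u0:u1]=m[v0:v1,u0:u1]; return o
g=(px[...,2]-px[...,0]<16)
for c in blobs(win((val<70)|g,214,350,60,380),3000): print("large",c.min(0),c.max(0),rect(onplane(f,c,.013)))
E
```

```text
t 22.6 pos [ 573.2 -175.5  118.8] F [-0.3 -0.6 -0.5] w 80.4 ff 0.0 q7 1.83
turn [0.   0.   0.05] then shift mm [-1.8 -0.7  0.8] rows@40: 1.0
large [232 104] [335 313] (array([ 574.8, -175.5]), array([151. ,  65.5]), 6.09)
```

View pics/w6.png

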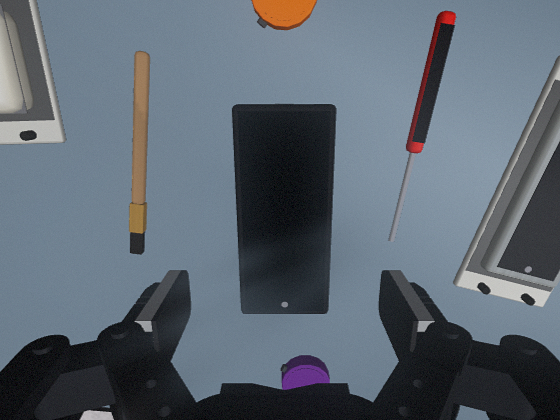

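```bash

python3 -m crank '0.08 -0.0015 0 0.03 0 0 0; 0.08 0 0 0.03 0 0 0; 0.08 0 0 0.02 0 0 0; 0.08 0 0 0.008 0 0 0; 0.08 0 0 0 0 0 0; 0.08 0 0 0 0 0 0; 0.08 0 0 0 0 0 0; 0.08 0 0 0 0 0 0' 45 >/dev/null
python3 go.py 574.8 -175.5 16 6
```

```text
t 23.32 pos [ 575.3 -176.    32.1] F [0.7 0.2 0.6] w 79.8 ff 0.0 q7 1.82
turn [-0.04  0.11  0.01] then shift mm [ 0.5  0.5 16.1] rows@40: 1.0
```

```bash

python3 -m crank '0.08 0 0.0004 0.01 0 0 0; 0.08 0 0 0.0048 0 0 0; 0.08 0 0 0 0 0 0; 0.08 0 0 0 0 0 0; 0.07 0 0 0 0 0 0; 0.06 0 0 0 0 0 0; 0.06 0 0 0 0 0 0; 0.06 0 0 0 0 0 0' 45
python3 -m crank '0.06 0 0 0 0 0 0; 0.06 0 0 0 0 0 0; 0.06 0 0 0 0 0 0; 0.06 0 0 0 0 0 0; 0.06 0 0 0 0 0 0; 0.06 0 0 -0.005 0 0 0; 0.06 0 0 -0.005 0 0 0; 0.06 0 0 -0.005 0 0 0'
python3 go.py 499.5 369.3 110 -5.4
```

```text
clock: 23.98
position: [0.5746, -0.1754, 0.0163]
tool_rot: [-3.141, 0.0, -3.037]
force: [-2.6, 0.9, 7.0]
grip_width: 0.0647
finger_force: 50.1
clock: 24.65
position: [0.5745, -0.1753, 0.0314]
tool_rot: [-3.142, 0.0, -3.037]
force: [1.3, -0.1, -2.6]
grip_width: 0.0648
finger_force: 51.0
t 24.65 pos [ 574.5 -175.3   31.4] F [ 1.3 -0.1 -2.6] w 64.8 ff 51.0 q7 1.82
turn [-0.    0.   11.41] then shift mm [125.9 535.2 -78.6] rows@40: 14.0
```

```bash

python3 -m crank '0.06 0 0 -0.026 0 0 0; 0.06 0 0 -0.026 0 0 0; 0.06 0 0 -0.026 0 0 0; 0.06 0 0 0 0 0 5.7; 0.06 0 0 0 0 0 5.7; 0.06 0.0074 0.0315 0 0 0 0; 0.06 0.0074 0.0315 0 0 0 0; 0.06 0.0074 0.0315 0 0 0 0' >/dev/null
python3 -m crank '0.06 0.0074 0.0315 0 0 0 0; 0.06 0.0074 0.0315 0 0 0 0; 0.06 0.0074 0.0315 0 0 0 0; 0.06 0.0074 0.0315 0 0 0 0; 0.06 0.0074 0.0315 0 0 0 0; 0.06 0.0074 0.0315 0 0 0 0; 0.06 0.0074 0.0315 0 0 0 0; 0.06 0.0074 0.0315 0 0 0 0' >/dev/null
python3 -m crank '0.06 0.0074 0.0315 0 0 0 0; 0.06 0.0074 0.0315 0 0 0 0; 0.06 0.0074 0.0315 0 0 0 0; 0.06 0.0074 0.0315 0 0 0 0; 0.06 0.0074 0.0315 0 0 0 0; 0.06 0.0074 0.0315 0 0 0 0; 0.06 0 0 0 0 0 0; 0.06 0 0 0 0 0 0' >/dev/null
python3 -m crank '0.06 0 0 0.02 0 0 0; 0.06 0 0 0.03 0 0 0; 0.06 0 0 0.01 0 0 0; 0.06 0 0 0 0 0 0; 0.06 0 0 0 0 0 0; 0.06 0 0 0 0 0 0; 0.06 0 0 0 0 0 0; 0.06 0 0 0 0 0 0' >/dev/null
python3 go.py 499.5 369.3 22.2 -5.4
python3 - <<'E'
from h import *
f=wframe(); np.savez("w7.npz",**f); cv2.imwrite("pics/w7.png",f["pixels"][:,:,::-1])
E
```

```text
t 27.32 pos [500.1 369.9  50.1] F [ 0.3  0.2 -2. ] w 64.6 ff 51.7 q7 0.78
turn [0.06 0.06 0.01] then shift mm [ 0.5 -0.6 27.9] rows@40: 1.0
```

View pics/w7.png

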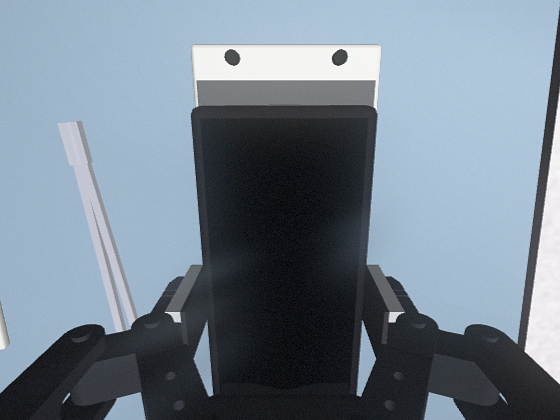

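The phone is parallel to the pad. The plate's near edge is at row 45, the outline's at row 80 and the phone's near end at row 106. Fit check:

```bash
python3 - <<'E'
from h import *
f=dict(np.load("w7.npz")); a=np.radians(-5.4); p=telemetry.observe()["position"][:2]
c=np.array([np.cos(a),np.sin(a)]); n=np.array([-np.sin(a),np.cos(a)])
for u,v,z in((285,46,.006),(285,80,.006),(285,107,.048),(193,60,.006),(380,60,.006),(192,118,.046),(377,118,.046)): 
    P=onplane(f,[[u,v]],z)[0][:2]-p; print(u,v,"along",round(float(P@c)*1000,1),"across",round(float(P@n)*1000,1))
E
```

```text
285 46 along -99.1 across 0.3
285 80 along -85.1 across 0.3
285 107 along -74.7 across 0.2
193 60 along -93.4 across -40.2
380 60 along -93.4 across 42.1
192 118 along -70.9 across -32.5
377 118 along -70.9 across 32.6
```

```bash

python3 -m crank '0.06 0.002 0.0007 0.01 0 0 0; 0.06 0 0 0.007 0 0 0; 0.06 0 0 0.004 0 0 0; 0.06 0 0 0.002 0 0 0; 0.06 0 0 0.001 0 0 0; 0.06 0 0 0.001 0 0 0; 0.06 0 0 0 0 0 0; 0.06 0 0 0 0 0 0' >/dev/null
python3 go.py 499.5 369.3 22.2 -5.4
```

```text
t 28.03 pos [497.7 370.5  24. ] F [ 0.4 -1.2 -2.4] w 64.6 ff 51.8 q7 0.78
turn [0.01 0.01 0.01] then shift mm [-1.9 -1.1  1.8] rows@40: 1.0
```

```bash

python3 -m crank '0.06 0 0 0.0005 0 0 0; 0.06 0 0 0.0005 0 0 0; 0.06 0 0 0.0004 0 0 0; 0.06 0 0 0 0 0 0; 0.06 0 0 0 0 0 0; 0.06 0 0 0 0 0 0; 0.06 0 0 0 0 0 0; 0.06 0 0 0 0 0 0' >/dev/null
python3 go.py 499.5 369.3 22.2 -5.4
```

```text
t 28.7 pos [497.7 370.5  22.5] F [ 0.5  0.7 -1.5] w 64.6 ff 51.8 q7 0.78
turn [-0.    0.    0.01] then shift mm [-2.  -1.   0.3] rows@40: 1.0
```

```bash

python3 -m crank '0.06 0 0 0.0005 0 0 0; 0.06 0 0 0 0 0 0; 0.06 0 0 0 0 0 0; 0.06 0 0 0 0 0 0; 0.06 0 0 0 0 0 0; 0.06 0 0 0 0 0 0; 0.06 0 0 0 0 0 0; 0.06 0 0 0 0 0 0' >/dev/null
python3 go.py 499.5 369.3 22.2 -5.4
```

```text
t 29.37 pos [497.7 370.5  22.3] F [-1.8 -0.9  5.8] w 64.9 ff 52.7 q7 0.78
turn [0.   0.   0.01] then shift mm [-1.9 -1.   0.1] rows@40: 1.0
```

```bash

python3 -m crank '0.07 0 0 0 0 0 0; 0.078 0 0 0 0 0 0; 0.08 0 0 0 0 0 0; 0.08 0 0 0 0 0 0; 0.08 0 0 -0.02 0 0 0; 0.08 0 0 -0.03 0 0 0; 0.08 0 0 -0.035 0 0 0; 0.08 0 0 -0.035 0 0 0' >/dev/null
python3 -m crank '0.08 0 0 -0.035 0 0 0; 0.08 0.022 0.028 -0.01 0 0 0; 0.08 0.022 0.028 -0.01 0 0 0; 0.08 0.022 0.028 -0.01 0 0 0; 0.08 0.022 0.028 -0.01 0 0 0; 0.08 0.022 0.028 0 0 0 0; 0.08 0.022 0.028 0 0 0 0; 0.08 0.022 0.028 0 0 0 0' >/dev/null
python3 go.py 280 560 250 -5
python3 - <<'E'
from h import *
f=grab_frame("top"); np.savez("t9.npz",**f); cv2.imwrite("pics/t9.png",cv2.resize(f["pixels"][120:330,80:490,::-1],(800,410)))
E
```

```text
t 30.7 pos [361.5 581.5 217.3] F [ 0.2  0.1 -0.6] w 80.0 ff 0.0 q7 0.41
turn [ 0.02  0.01 -0.39] then shift mm [ 79.4 -28.5 -32.7] rows@40: 3.0
```

View pics/t9.png

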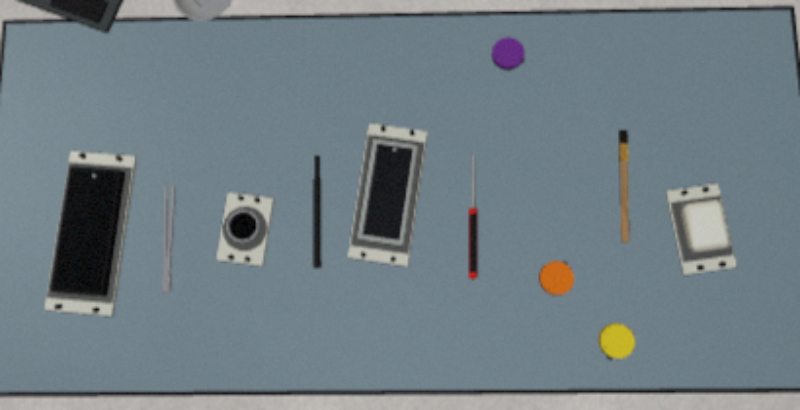

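All four devices are on their pads, and the screwdriver and spudger haven't moved. I'll check the offsets at the right heights.

```bash
python3 - <<'E'
from h import *
f=dict(np.load("t9.npz")); px=f["pixels"].astype(int); val=px.max(2); g=(px[...,2]-px[...,0]<14)
def win(m,u0,u1,v0,v1):
    o=np.zeros_like(m); o[v0:v1,u0:u1]=m[v0:v1,u0:u1]; return o
W={"large":((98,158,190,290),val<50,.019),"watch":((186,226,225,248),val<50,.018),"small":((258,300,187,254),g&(val<50),.017),"ear":((415,464,222,250),g&(val>165),.028)}
for n,(w,m,z) in W.items():
    c=max(blobs(win(m,*w),30),key=cv2.contourArea); print(n,rect(onplane(f,c,z)))
m=win(g&(val>60),*W["small"][0]); 
f0=dict(np.load("top0.npz")); p0=f0["pixels"].astype(int)
for n,(a,b,c,d) in {"screw":(314,330,190,270),"spud":(236,250,190,265)}.items(): print(n,"mean diff",np.abs(px[c:d,a:b]-p0[c:d,a:b]).mean().round(2))
E
```

```text
large (array([500.6, 367.4]), array([150.3,  68.2]), -5.14)
watch (array([503.5, 181.4]), array([28.7, 27.7]), 45.36)
small (array([544. ,   7.1]), array([108.9,  40.8]), -9.11)
ear (array([ 497.9, -362.8]), array([52. , 41.3]), 7.55)
screw mean diff 2.27
spud mean diff 2.35
```

```bash
python3 -c "
from workcell import bot
print(bot.job_done())"
```

```text
the job is handed in; nothing more can be done
None
```

All four devices are lying face up on their own pads, each within about 3 mm of centre (the outlines allow 7 mm), the screwdriver and pry stick are where they were, and the job was handed in at about 31 s.

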